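Open the dust extractor's damper fully and start it

TASK

A clay seal lies on the grille of the bench dust extractor, ready to be cleaned up. With the fingertips, push the extractor's damper lever along its slot from the red mark, past the half-open notch at the yellow mark, until it rests fully open at the green mark; only then press the green start button fully down and let it come up again. Grip or lift nothing, the lever's knob included, and leave the seal and everything standing round the extractor where it is.

Things in the scene. Friction and masses are not known exactly. Their poses are not given: they have to be found in the camera images.
- extractor: bench dust extractor: low blue box, aluminium top, 180 (x) x 310 (y) x 60 mm high, fixed; origin at the centre of its underside. x points from its front (robot side) to its back, y to its left along its length. Top: grille at the right, lever slot along y before it, start button at the left. Bars before the slot mark the lever: red closed (right), yellow half open, green fully open (left)
- damper_lever (a joint): lever travel along the extractor's +y (right to left), m: 0 closed, 0.035 half-open notch, 0.070 fully open; solid stop at 0.071. It starts closed. About 7 N are needed to leave closed and again to leave the notch; detents hold it in these three rests (the humps between them are at about 0.0175 and 0.0525), and it stays when let go
- knob_center (a point): centre of the lever's upright knob, moving with it: black block with a raised red pad on each side, 24.5 mm wide along extractor x and y, from 68 to 114 mm above the table (this point at 91 mm; box top at 60 mm). Push its right face, 12 mm from this point, along the extractor's +y
- start_button_top (a point): centre of the top of the round green start button, 26 mm across, on a black base on the left part of the extractor; the button is pressed straight down
- start_button (a joint): how far the start button is pressed, m: 0 released, 0.006 fully down (about 5 N); a spring returns it. It counts as pressed beyond 0.004
- cast_seal: loose bystander: unfired cream clay seal, 116 x 68 x 53 mm, lying across the extractor's grille; origin at the centre of its underside
- terra_bear: loose bystander: orange-brown bear figure, 75 x 80 x 109 mm, on the table at the left end of the extractor; origin at the centre of its underside
- underglaze_0: loose bystander: bottle with blue paint and white cap, 47 mm across, 100 mm tall, on the table at the left end of the extractor; origin at the centre of its underside
- underglaze_2: loose bystander: bottle with green paint and white cap, 47 mm across, 100 mm tall, on the table at the left end of the extractor; origin at the centre of its underside
- pot_1: loose bystander: small cream bowl-shaped pot, 73 mm across, 41 mm tall, on the table in front of the extractor; origin at the centre of its underside
- black_bird: loose bystander: black bird figure, 66 x 64 x 90 mm, on the table in front of the extractor; origin at the centre of its underside

How it is judged (in metres and radians):
On the way, in this order (a step that is already met when the one before it is completed fails the run):
1. the lever rests fully open, the button not yet pressed (value of joint damper_lever above 0.064 m and value of joint start_button below 0.002 m), for 0.3 s.
2. the start button is pressed with the lever fully open (value of joint start_button above 0.004 m and value of joint damper_lever above 0.064 m), for 0.05 s.
At the end, for the whole second after the job is handed in: the lever rests within 6 mm of fully open (travel over 0.064 m), the start button is up again (under 1.5 mm), and the seal, the bear, both bottles, the pot and the bird stand still within 20 mm of where they stood, not tipped by more than 0.3 rad (value of joint damper_lever above 0.064 m and velocity of joint damper_lever below 0.01 m/s and value of joint start_button below 0.0015 m and distance of each of cast_seal, terra_bear, underglaze_0, underglaze_2, pot_1, black_bird from where it was at the start of the episode below 0.02 m and angle between each of cast_seal, terra_bear, underglaze_0, underglaze_2, pot_1, black_bird's own z axis and vertical below 0.3 rad and linear speed of each of cast_seal, terra_bear, underglaze_0, underglaze_2, pot_1, black_bird below 0.02 m/s); the robot touches nothing.
It fails at once if the start button is pressed before the lever is fully open (value of joint start_button above 0.003 m and value of joint damper_lever below 0.06 m).
It fails at once if the knob is pinched: fingers press on two opposite sides at once ((contact force between the fingers and damper_lever_c2 above 1 N and contact force between the fingers and damper_lever_c3 above 1 N) or (contact force between the fingers and damper_lever_c4 above 1 N and contact force between the fingers and damper_lever_c5 above 1 N)).
It fails at once if a bystander is lifted, carried, pushed off its place or tipped (distance of any of cast_seal, terra_bear, underglaze_0, underglaze_2, pot_1, black_bird from where it was at the start of the episode above 0.025 m or angle between any of cast_seal, terra_bear, underglaze_0, underglaze_2, pot_1, black_bird's own z axis and vertical above 0.4 rad).
It also fails if it takes over 38 s, if anything falls off the work surface, if the arm or the gripper's body presses on something with over 40 N, if the wrist force passes 120 N, or if a joint passes its speed limit or range.

ROBOT

A 6-joint arm with a two-finger parallel gripper is mounted at the origin on the work surface; the furniture and walls round the work are solid. World frame = base frame: x ahead of the robot, y to its left, z up, the work surface at z = 0. Lengths are in mm, angles in degrees, forces in N, time in s.
With the tool pointing down it reaches from about 300 to 850 mm from the base axis. Payload 4.2 kg.
Tool frame: the origin (TCP) lies at the very end of the fingers, on their centre line; the grasp point (between the pads) lies 19 mm behind it (env.grip_depth is the distance from the TCP to the grasp point, in mm); z points along the fingers, y is the line along which they close (so a half turn about z gives the same grasp; the last joint's range is limited). The gripper opens to 91 mm and grips with 3 to 60 N. Pads are 32 mm wide; open, the fingers measure 118 mm over their backs; the gripper's body (76 mm by 178 mm) begins 60 mm behind the grasp point.
Start: joints at [67.895, 18.312, 89.639, -0, 72.044, -1.146], TCP at [205.679, 536.972, 213.976] pointing down, gripper open.
Joint ranges: [-177.97, 177.97], [-48.28, 115.42], [12.27, 149.76], [-77.06, 257.06], [2.81, 150.46], [-146.56, 146.56]. Speed limits (degrees/s): [147.25, 147.25, 180, 180, 180, 180].

INTERFACE

Orientations are given as [roll, pitch, yaw] about the fixed x, y, z axes, in that order (R = Rz(yaw) Ry(pitch) Rx(roll)).
In Python, from workcell import env, cams gives the robot as it stands.
- The arm moves only by the tool apply_moves, never from a script. Its argument "deltas" is a list of rows, each a list of 5 numbers: the shift along the tool's x, y, z in m, then the turn about the tool's z in rad, then the opening, from -1 (shut) to 1 (fully open), so that 0 is half open. In form: [[tx, ty, tz, roll, gripper], ...]. A call has 1 to 5 rows; each row is the pose to reach, as a shift and turn from the pose commanded when the call began, along the tool's axes at that moment; what a row does not reach only later rows make up. A row lasts 1/10 s, in which the tool goes at most 50 mm and 8.59 degrees, less where a joint would pass 70% of its speed; a pose out of reach is approached as far as the arm can. A call with a gripper value outside its range is refused whole. The fingers move at their own pace and stop on an object; "grip_force" is the grip in N (left out, the last holds). Time passes only in rows, so rows that repeat a pose let the fingers close. It gives the time, the measured TCP pose, the force, the opening and the grip force at its end, in the units of the state.
- env.state(): the state, without advancing time (a new reading comes with each control period).
- cams.grab_frame(name): name is "scene" or "top" or "wrist"; returns the picture (400x640x3 uint8, blue, green, red); there is no depth.
- cams.get_calibration(name): a dict with "mtx" (3x3 intrinsics, pixels), "eye" and "attitude" of the camera in the world; the wrist camera has in their place "tool_from_camera" (4x4, takes a point from camera to tool coordinates, whose origin is the TCP and whose axes are the flange's). Camera axes: x right, y down, z forward; pixel columns grow to the right and rows downward; lengths in mm; the calibration is good to about 2 mm. A picture is of the moment at which its call begins: read the wrist's pose just before it. get_calibration takes no time and is no camera call.
- env.job_done(): hands the job in; it is judged then, once.
The state is a dict: "time_s": time; "qpos": joint angles; "qvel": joint speeds; "effort": joint torques, N m; "ee_pos": TCP position; "ee_rot": TCP orientation; "force": force on the tool from outside, world axes, zero at the start; "torque": the same for the moment, N m; "gripper_width": finger opening in mm; "gripper_force": force on a finger pad.
Only numpy, scipy, OpenCV 4.12 (cv2) and the standard library are available. Lean on these libraries where they do the work, as an engineer would, in place of code of your own. Each camera call takes 0.05 s, during which the arm holds its last target. There are 200 camera calls.

## Working session

There is one attempt and no reset: what is moved stays moved. The work goes in short steps, Python scripts to look and compute and a tool call to move; the robot and the scene stay as the last step left them, time stands still between calls to the robot, and variables do not carry over. Pictures are saved under pics/ and viewed, at most 10 in all, crops included, and the job is handed in when it is done.

Besides the shell and the picture viewer there is one more tool, called after "Request:" as name(argument=value, ...), one argument or row to a line, values as JSON. apply_moves: Moves the arm, as the interface text tells. Its arguments: {"type":"object","properties":{"deltas":{"type":"array"},"grip_force":{"type":"number"}},"required":["deltas"]}

```bash
mkdir -p pics; python3 - <<'E'
from workcell import env,cams
import cv2,numpy as np
s=env.state();print(s['time_s'],s['ee_pos'],s['ee_rot'],s['gripper_width'])
for n in('top','scene'):
    cv2.imwrite(f'pics/{n}0.png',cams.grab_frame(n));c=cams.get_calibration(n);print(n,c)
print(cams.get_calibration('wrist'))
E
```

```text
0.0 [205.47984277 536.46824734 213.10985951] [-1.79896900e+02 -6.42145980e-04  1.59041796e+02] 91.05012101751555
top {'mtx': array([[477.01271742,   0.        , 320.88443899],
       [  0.        , 477.01271742, 205.40258204],
       [  0.        ,   0.        ,   1.        ]]), 'eye': array([ 436.27811791,  190.25598553, 1035.8171418 ]), 'attitude': array([-172.0601973 ,    1.14835359,  -88.31503637])}
scene {'mtx': array([[435.13565322,   0.        , 322.97061932],
       [  0.        , 435.13565322, 199.40828599],
       [  0.        ,   0.        ,   1.        ]]), 'eye': array([   8.7526184 , -206.60119426,  566.41077311]), 'attitude': array([-125.41126602,    0.75385088,  -55.52837415])}
{'mtx': array([[329.19470569,   0.        , 318.8168775 ],
       [  0.        , 329.19470569, 196.14338428],
       [  0.        ,   0.        ,   1.        ]]), 'tool_from_camera': array([[-5.73946962e-04, -9.59388735e-01, -2.82086734e-01,
         7.90355454e+01],
       [ 9.99999708e-01, -6.93228079e-04,  3.23051048e-04,
        -5.19635364e-01],
       [-5.05481981e-04, -2.82086467e-01,  9.59388852e-01,
        -1.69884846e+02],
       [ 0.00000000e+00,  0.00000000e+00,  0.00000000e+00,
         1.00000000e+00]])}
```

View pics/top0.png

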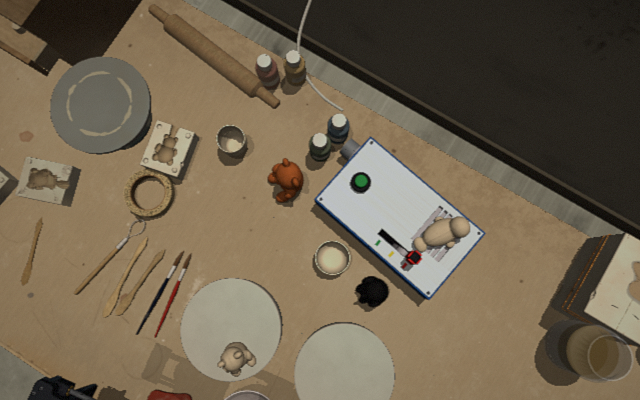

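View pics/scene0.png

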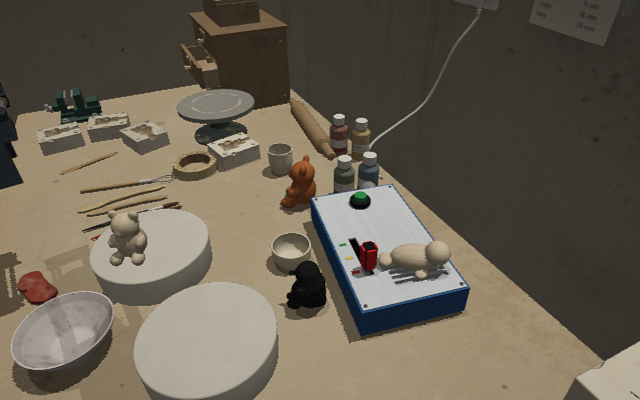

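```bash
cat > h.py <<'E'
import numpy as np
from scipy.spatial.transform import Rotation as Ro
from workcell import env,cams
def ray(name,uv,z,st=None):
    c=cams.get_calibration(name)
    if name=='wrist':
        T=c['tool_from_camera'];R0=Ro.from_euler('xyz',st['ee_rot'],degrees=True).as_matrix()
        R=R0@T[:3,:3];e=R0@T[:3,3]+st['ee_pos']
    else: R=Ro.from_euler('xyz',c['attitude'],degrees=True).as_matrix();e=c['eye']
    d=R@np.linalg.inv(c['mtx'])@[*uv,1]
    return e+d*(z-e[2])/d[2]
E
python3 - <<'E'
from h import *
import cv2
P=[ray('top',p,60) for p in[(371,137),(317,201),(429,298),(484,234)]]
for p in P:print(p.round())
C=sum(P)/4;print('C',C)
print([np.linalg.norm(P[i]-P[i-1]).round() for i in range(4)])
y=(P[0]+P[1]-P[2]-P[3]);print('ydir',np.degrees(np.arctan2(y[1],y[0])))
for n,p,z in[('knob',(413,257),114),('button',(361,181),78),('gr',(377,243),60),('yl',(390,254),60),('seal head',(459,227),95),('sealtail',(418,246),80),('bottle g',(319,141),100),('bottleb',(338,121),100),('bear',(285,176),100),('pot',(332,258),41),('bird',(372,291),85)]:
    q=ray('top',p,z);a=np.arctan2(y[1],y[0]);yy=y/np.linalg.norm(y);xx=np.array([yy[1],-yy[0],0]);print(n,q.round(),'local',((q-C)@xx).round(),((q-C)@yy).round())
im=cv2.imread('pics/top0.png')[110:310,290:500]
cv2.imwrite('pics/crop.png',cv2.resize(im,None,fx=3.0,fy=3.0,interpolation=cv2.INTER_CUBIC)[:600])
E
```

```text
[720. 113.  60.]
[581. 222.  60.]
[390.  -8.  60.]
[ 522. -120.   60.]
C [553.20005635  51.71448287  60.        ]
[np.float64(305.0), np.float64(177.0), np.float64(299.0), np.float64(172.0)]
ydir 50.00074788853426
knob [469.  33. 114.] local -52.0 -68.0
button [622. 133.  78.] local 0.0 106.0
gr [497.  97.  60.] local -72.0 -1.0
yl [476.  71.  60.] local -71.0 -35.0
seal head [531. -60.  95.] local 55.0 -100.0
sealtail [493.  18.  80.] local -25.0 -65.0
bottle g [697. 221. 100.] local 2.0 222.0
bottleb [740. 183. 100.] local 59.0 221.0
bear [624. 286. 100.] local -97.0 225.0
pot [465. 188.  41.] local -155.0 48.0
bird [402. 108.  85.] local -152.0 -54.0
```

View pics/crop.png

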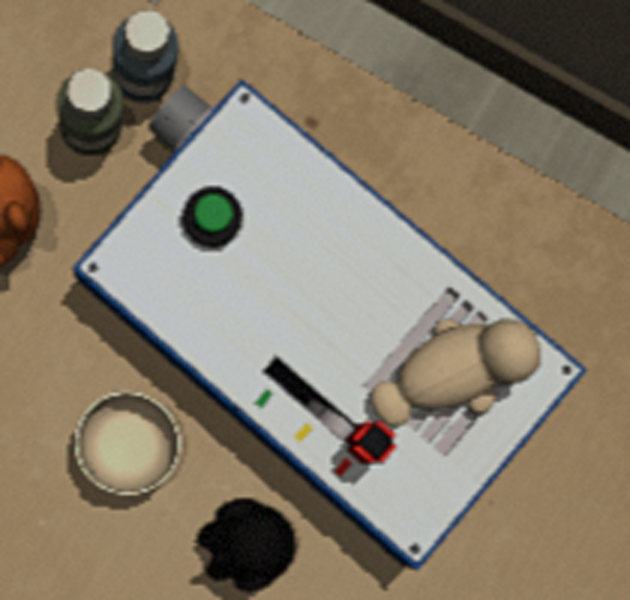

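The pictures show the extractor with its +y direction at about 50° in the world frame. The knob top is at top-camera pixel (413,257), the button at (361,181) and the seal's tail just behind the knob at (418,246). I'll move first to hover on the right of the knob, with the fingers closed.

Request:
apply_moves(
  deltas=[
    [-0.03,-0.03,0,0,-1],
    [-0.06,-0.06,0,0,-1],
    [-0.09,-0.092,0,0,-1],
    [-0.12,-0.122,0,0,-1],
    [-0.15,-0.153,0,0,-1],
  ],
  grip_force=20,
)

```text
time_s: 0.6
ee_pos: [291.2, 338.7, 213.7]
ee_rot: [-180.0, 0.0, 159.1]
force: [0.6, -0.1, 0.4]
gripper_width: 54.2
gripper_force: 0.0
```

Request:
apply_moves(
  deltas=[
    [-0.03,-0.03,0,0,-1],
    [-0.06,-0.06,0,0,-1],
    [-0.09,-0.092,0,0,-1],
    [-0.12,-0.122,0,0,-1],
    [-0.15,-0.153,0,0,-1],
  ],
)

```text
time_s: 1.1
ee_pos: [376.5, 142.2, 213.8]
ee_rot: [180.0, -0.0, 159.1]
force: [-0.0, 1.2, 0.5]
gripper_width: 14.2
gripper_force: 0.0
```

Request:
apply_moves(
  deltas=[
    [-0.03,-0.03,0,0,-1],
    [-0.06,-0.06,0,0,-1],
    [-0.09,-0.092,0,0,-1],
    [-0.107,-0.109,0,0,-1],
    [-0.107,-0.109,0,0,-1],
  ],
)

```text
time_s: 1.6
ee_pos: [438.1, 1.5, 213.6]
ee_rot: [-180.0, -0.0, 158.8]
force: [-0.3, 1.1, -0.3]
gripper_width: 0.9
gripper_force: 0.0
```

Request:
apply_moves(
  deltas=[
    [0,0,0,0.14,-1],
    [0,0,0,0.28,-1],
    [0,0,0,0.42,-1],
    [0,0,0,0.56,-1],
    [0,0,0,0.7,-1],
  ],
)

```text
time_s: 2.1
ee_pos: [436.6, 4.9, 213.7]
ee_rot: [-180.0, -0.1, 118.7]
force: [1.4, -0.2, 0.6]
gripper_width: -0.0
gripper_force: 0.0
```

Request:
apply_moves(
  deltas=[
    [0,0,0,0.14,-1],
    [0,0,0,0.28,-1],
    [0,0,0,0.42,-1],
    [0,0,0,0.56,-1],
    [0,0,0,0.7,-1],
  ],
)

```text
time_s: 2.6
ee_pos: [436.5, 5.0, 213.7]
ee_rot: [-179.9, -0.0, 78.6]
force: [-0.9, -0.3, 0.6]
gripper_width: 0.8
gripper_force: 0.0
```

Request:
apply_moves(
  deltas=[
    [0,0,0,0.14,-1],
    [0,0,0,0.28,-1],
    [0,0,0,0.42,-1],
    [0,0,0,0.502,-1],
    [0,0,0,0.502,-1],
  ],
)

```text
time_s: 3.1
ee_pos: [436.6, 4.8, 213.7]
ee_rot: [-179.9, 0.0, 50.1]
force: [-0.6, -0.4, 0.4]
gripper_width: 0.6
gripper_force: 0.0
```

```bash
python3 - <<'E'
from h import *
import cv2,json
s=env.state();print(s['time_s'],s['ee_pos'],s['ee_rot'],s['gripper_width'],s['force'])
json.dump({k:list(map(float,s[k])) for k in('ee_pos','ee_rot')},open('w1.json','w'))
cv2.imwrite('pics/w1.png',cams.grab_frame('wrist'))
E
```

```text
3.1 [436.62442959   4.83052248 213.71468007] [-1.79940269e+02  7.23677032e-03  5.01387356e+01] 0.6254467521964159 [-0.62449951 -0.41719154  0.35803137]
```

View pics/w1.png

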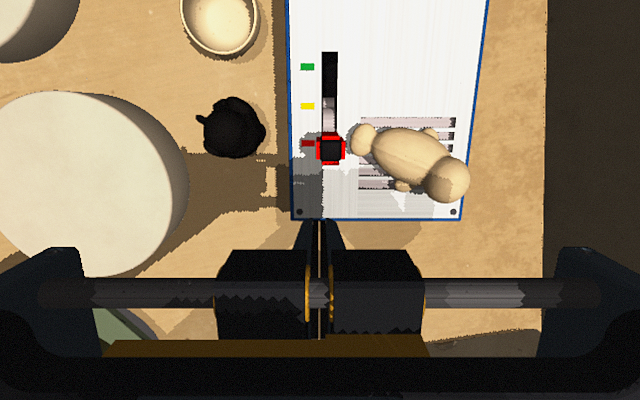

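The wrist view shows the knob top at (331,150), the seal's tail edge at x=349, the slot centre at x≈330 and the box corners at (291,219) and (461,219).

```bash
python3 - <<'E'
from h import *
import json
s=json.load(open('w1.json'));p=np.array(s['ee_pos']);R=Ro.from_euler('xyz',s['ee_rot'],degrees=True).as_matrix()
for n,q,z in[('knobtop',(331,150),114),('kl',(317.5,150),114),('kr',(345,150),114),('slot top',(330,52),60),('gr',(307,67),60),('yl',(307,106),60),('red',(307,143),60),('cornFR',(291,219),60),('cornBR',(461,219),60),('L0',(286,1),60),('R0',(488,1),60),('tail edge',(349,140),80),('tail low',(362,159),80)]:
    w=ray('wrist',q,z,s);print(n,w.round(1),'tool mm',(R.T@(w-p)).round(1))
E
```

```text
knobtop [470.6  28.6 114. ] tool mm [40.  11.  99.7]
kl [462.1  35.7 114. ] tool mm [40.  -0.1 99.7]
kr [479.4  21.2 114. ] tool mm [40.  22.4 99.7]
slot top [522.7  90.8  60. ] tool mm [121.2  11.2 153.7]
gr [498.5  94.5  60. ] tool mm [108.5  -9.8 153.7]
yl [476.   68.2  60. ] tool mm [ 73.9 -10.2 153.7]
red [453.4  41.6  60. ] tool mm [ 39.  -10.6 153.7]
cornFR [389.2  -7.8  60. ] tool mm [-40.  -28.1 153.7]
cornBR [ 525.6 -121.7   60. ] tool mm [-40.1 149.6 153.6]
L0 [519.4 147.2  60. ] tool mm [162.3 -27.6 153.7]
R0 [654.6  34.1  60. ] tool mm [162.2 148.7 153.5]
tail edge [486.8  20.5  80. ] tool mm [ 44.2  28.6 133.7]
tail low [485.2  -1.   80. ] tool mm [ 26.7  41.1 133.7]
```

Request:
apply_moves(
  deltas=[
    [-0.006,0.004,0.04,0,-1],
    [-0.006,0.004,0.08,0,-1],
    [-0.006,0.004,0.11,0,-1],
    [-0.006,0.004,0.13,0,-1],
    [-0.006,0.004,0.13,0,-1],
  ],
)

```text
time_s: 3.65
ee_pos: [434.0, -2.8, 81.6]
ee_rot: [-179.7, 0.2, 50.2]
force: [-0.4, 1.0, 0.7]
gripper_width: 0.2
gripper_force: 0.0
```

Request:
apply_moves(
  deltas=[
    [0.008,0,0,0,-1],
    [0.014,0,0,0,-1],
    [0.018,0,0,0,-1],
    [0.022,0,0,0,-1],
    [0.026,0,0,0,-1],
  ],
)

```text
time_s: 4.15
ee_pos: [453.5, 15.8, 85.3]
ee_rot: [179.9, 0.1, 50.2]
force: [-3.8, -5.5, 3.8]
gripper_width: 0.3
gripper_force: 2.8
```

Request:
apply_moves(
  deltas=[
    [0.006,0,0,0,-1],
    [0.012,0,0,0,-1],
    [0.018,0,0,0,-1],
    [0.024,0,0,0,-1],
    [0.03,0,0,0,-1],
  ],
)

```text
time_s: 4.65
ee_pos: [471.7, 38.9, 84.1]
ee_rot: [-180.0, 0.2, 50.2]
force: [-4.5, -8.6, 5.4]
gripper_width: 0.5
gripper_force: 4.1
```

Request:
apply_moves(
  deltas=[
    [0.006,0,0,0,-1],
    [0.012,0,0,0,-1],
    [0.018,0,0,0,-1],
    [0.024,0,0,0,-1],
    [0.028,0,0,0,-1],
  ],
)

```text
time_s: 5.15
ee_pos: [491.3, 62.0, 83.9]
ee_rot: [180.0, -0.1, 50.1]
force: [-0.2, -0.3, 0.0]
gripper_width: 0.6
gripper_force: 0.0
```

```bash
python3 - <<'E'
from h import *
import cv2,json
s=env.state();print(s['time_s'],s['ee_pos'],s['ee_rot'],s['force'])
json.dump({k:list(map(float,s[k])) for k in('ee_pos','ee_rot')},open('w2.json','w'))
cv2.imwrite('pics/w2.png',cams.grab_frame('wrist'))
E
```

```text
5.15 [491.25607202  61.971567    83.91317746] [ 1.79988877e+02 -6.57951114e-02  5.00744403e+01] [-0.17638442 -0.2507224   0.00182739]
```

View pics/w2.png

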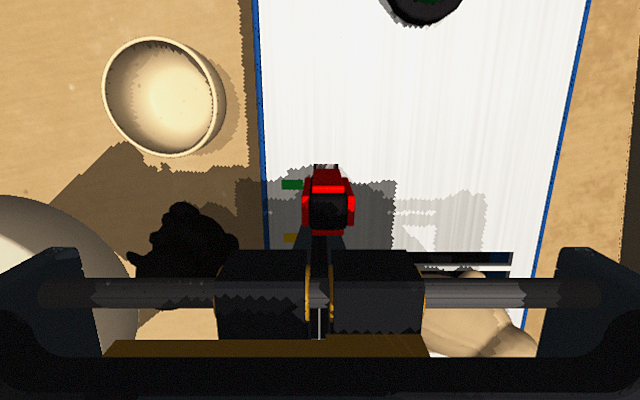

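The knob now stands beside the green mark, with its top at (329,212), and the contact force is zero. I'll check its travel numerically.

```bash
python3 - <<'E'
from h import *
import json
s=json.load(open('w2.json'));e=np.array([np.cos(np.radians(50.1)),np.sin(np.radians(50.1)),0])
k=ray('wrist',(329,212),114,s);print(k,(k-[470.6,28.6,114])@e)
g=ray('wrist',(292,185),60,s);print(g,(k-g)@e)
b=ray('top',(361,181),78);R=Ro.from_euler('xyz',s['ee_rot'],degrees=True).as_matrix()
print('button tool',R.T@(b-s['ee_pos']))
E
```

```text
[515.43932573  82.35164668 114.        ] 69.99855915795474
[498.66513786  94.75896061  60.        ] 1.241337753956305
button tool [138.21269463  54.36869386   6.08245203]
```

The lever is at 70 mm, fully open. I'll back off, rise, and take a closer look at the button on the way.

Request:
apply_moves(
  deltas=[
    [-0.012,0,0,0,-1],
    [-0.012,0,-0.045,0,-1],
    [-0.012,0,-0.09,0,-1],
    [-0.012,0.01,-0.12,0,-1],
    [-0.012,0.01,-0.12,0,-1],
  ],
)

```text
time_s: 5.7
ee_pos: [493.2, 44.6, 208.5]
ee_rot: [179.6, -0.4, 50.0]
force: [1.1, 0.6, -0.6]
gripper_width: 0.5
gripper_force: 0.0
```

Request:
apply_moves(
  deltas=[
    [0.03,0.012,0,0,-1],
    [0.06,0.03,0,0,-1],
    [0.08,0.044,0,0,-1],
    [0.08,0.044,0,0,-1],
    [0.08,0.044,0,0,-1],
  ],
)

```text
time_s: 6.2
ee_pos: [574.1, 78.0, 202.5]
ee_rot: [-179.9, 0.2, 50.1]
force: [-0.2, -0.1, 0.2]
gripper_width: 0.3
gripper_force: 0.0
```

```bash
python3 - <<'E'
from h import *
import cv2,json
s=env.state();print(s['time_s'],s['ee_pos'],s['ee_rot'],s['force'])
json.dump({k:list(map(float,s[k])) for k in('ee_pos','ee_rot')},open('w3.json','w'))
im=cams.grab_frame('wrist');cv2.imwrite('pics/w3.png',im)
m=cv2.inRange(cv2.cvtColor(im,cv2.COLOR_BGR2HSV),(45,100,40),(85,255,255))
n,l,st,c=cv2.connectedComponentsWithStats(m);R=Ro.from_euler('xyz',s['ee_rot'],degrees=True).as_matrix()
for i in range(1,n):
    if st[i,4]>100:
        for z in (75,80): w=ray('wrist',c[i],z,s);print(st[i],c[i],w,R.T@(w-s['ee_pos']))
E
```

```text
6.2 [574.05051361  78.02756434 202.47306803] [-1.79854145e+02  1.60705577e-01  5.00580561e+01] [-0.22812789 -0.09641153  0.22619635]
[306  92  30  31 722] [320.20498615 107.31855956] [622.29686024 132.70918085  75.        ] [ 73.25608519   2.20801995 127.26288874]
[306  92  30  31 722] [320.20498615 107.31855956] [622.36597288 132.80705722  80.        ] [ 73.36147298   2.18544161 122.26261475]
```

View pics/w3.png

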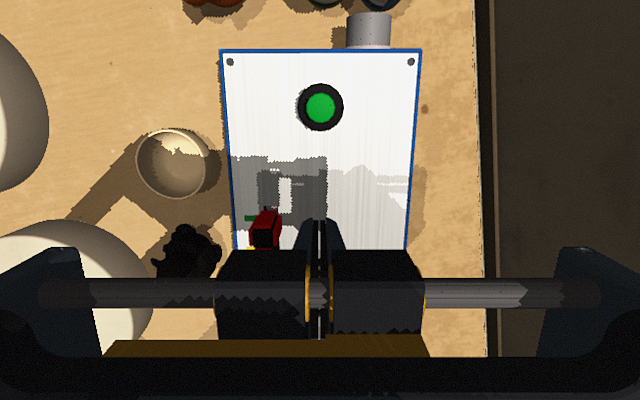

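The button is at (320,107), which puts it at world (622,133) and agrees with the top-camera estimate. The lever is still at the green mark.

Request:
apply_moves(
  deltas=[
    [0.04,0.001,0,0,-1],
    [0.073,0.002,0,0,-1],
    [0.073,0.002,0.045,0,-1],
    [0.073,0.002,0.09,0,-1],
    [0.073,0.002,0.095,0,-1],
  ],
)

```text
time_s: 6.75
ee_pos: [618.4, 132.0, 103.3]
ee_rot: [-179.5, 0.6, 50.1]
force: [-0.8, -0.0, -0.3]
gripper_width: 0.3
gripper_force: 0.0
```

Request:
apply_moves(
  deltas=[
    [0,0,0,0,-1],
    [0,0,0.003,0,-1],
    [0,0,0.006,0,-1],
    [0,0,0.009,0,-1],
    [0,0,0.012,0,-1],
  ],
)

```text
time_s: 7.25
ee_pos: [624.4, 133.3, 97.8]
ee_rot: [179.9, -0.1, 50.1]
force: [-0.6, 0.1, 0.1]
gripper_width: 0.5
gripper_force: 0.0
```

Request:
apply_moves(
  deltas=[
    [0,0,0.003,0,-1],
    [0,0,0.006,0,-1],
    [0,0,0.009,0,-1],
    [0,0,0.012,0,-1],
    [0,0,0.012,0,-1],
  ],
)

```text
time_s: 7.75
ee_pos: [623.5, 133.2, 84.3]
ee_rot: [-180.0, 0.0, 50.1]
force: [0.2, -0.7, -0.2]
gripper_width: 0.7
gripper_force: 0.0
```

Request:
apply_moves(
  deltas=[
    [0,0,0.002,0,-1],
    [0,0,0.004,0,-1],
    [0,0,0.006,0,-1],
    [0,0,0.006,0,-1],
    [0,0,0.006,0,-1],
  ],
)

```text
time_s: 8.25
ee_pos: [624.1, 133.3, 79.4]
ee_rot: [180.0, -0.0, 50.1]
force: [-0.6, 0.2, 2.8]
gripper_width: 0.7
gripper_force: 1.5
```

Request:
apply_moves(
  deltas=[
    [0,0,0.002,0,-1],
    [0,0,0.004,0,-1],
    [0,0,0.005,0,-1],
    [0,0,0.005,0,-1],
    [0,0,0.005,0,-1],
  ],
)

```text
time_s: 8.75
ee_pos: [624.2, 133.3, 76.2]
ee_rot: [179.9, -0.1, 50.1]
force: [-4.1, -0.4, 13.7]
gripper_width: 0.2
gripper_force: 6.8
```

Request:
apply_moves(
  deltas=[
    [0,0,0.002,0,-1],
    [0,0,0.002,0,-1],
  ],
)

```text
time_s: 8.95
ee_pos: [624.2, 133.3, 76.0]
ee_rot: [179.9, -0.1, 50.1]
force: [-6.6, -1.8, 22.6]
gripper_width: 0.7
gripper_force: 11.3
```

Request:
apply_moves(
  deltas=[
    [0,0,-0.02,0,-1],
    [0,0,-0.06,0,-1],
    [0,0,-0.1,0,-1],
    [0,0,-0.12,0,-1],
    [0,0,-0.12,0,-1],
  ],
)

```text
time_s: 9.45
ee_pos: [625.7, 133.6, 195.1]
ee_rot: [179.8, -0.3, 50.1]
force: [0.5, -0.2, 0.5]
gripper_width: 0.3
gripper_force: 0.0
```

Request:
apply_moves(
  deltas=[
    [-0.04,0,0,0,-1],
    [-0.08,0,0,0,-1],
    [-0.08,0,0,0,-1],
    [-0.08,0,0,0,-1],
    [-0.08,0,0,0,-1],
  ],
)

```text
time_s: 9.95
ee_pos: [572.9, 72.4, 191.0]
ee_rot: [-180.0, 0.0, 50.1]
force: [-0.4, 0.2, -0.3]
gripper_width: 0.7
gripper_force: 0.0
```

```bash
python3 - <<'E'
from h import *
import cv2
a=cams.grab_frame('scene');cv2.imwrite('pics/end.png',a)
s=env.state();print(s['time_s'],s['ee_pos'],s['force'])
E
```

```text
10.0 [573.08697723  72.58301139 191.1062469 ] [-0.93194932  0.80002234 -0.10221375]
```

View pics/end.png

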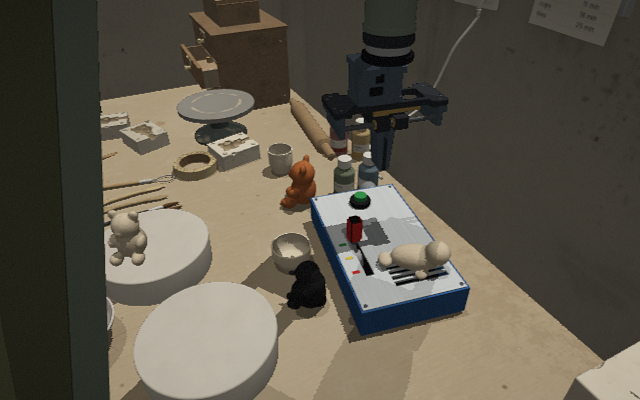

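The lever knob stands at the green mark (354,230) and the button is up at (360,199). The seal, bear, bottles, pot and bird are where they were, and the arm is clear. Handing in.

```bash
python3 -c "
from workcell import env
print(env.job_done())"
```

```text
the job is handed in; nothing more can be done
None
```

The lever was pushed to the green mark (70 mm measured), then the start button was pressed to its stop at about 23 N and let up; in the final picture the bystanders look unmoved, and the job was handed in at about 10 s with no verdict returned.

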